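Copper sleeves in order of width on the boiler shelf board

TASK

Stand the four copper pipe sleeves on the four black pads of the bamboo board, one upright at the middle of each pad, in order of width: the narrowest on the pad next to the white dish of bleed keys, the widest on the pad next to the grey tub (their heights do not count). One sleeve is nested inside the widest and must be lifted straight out first. Leave the dish and the tub where they are.

Things in the scene. Friction and masses are not known exactly. Their poses are not given: they have to be found in the camera images.
- s54_mid (a point): Copper pipe sleeve: plain straight round tube standing upright, open at both ends, bare copper, wall 3 mm. Outer diameter 54 mm, height 40 mm, about 90 g. The widest and lowest; another sleeve stands inside it at the start (bore 48 mm). The point is on its axis, half-way up; z along the axis. Round, so yaw does not matter.
- s42_mid (a point): Copper pipe sleeve: plain straight round tube standing upright, open at both ends, bare copper, wall 3 mm. Outer diameter 42 mm, height 78 mm, about 110 g. The second widest and the tallest. At the start it stands loose inside the widest sleeve, with 3 mm of play all round, its foot on the worktop and its upper 38 mm showing above the outer sleeve. The point is on its axis, half-way up; z along the axis. Round, so yaw does not matter.
- s30_mid (a point): Copper pipe sleeve: plain straight round tube standing upright, open at both ends, bare copper, wall 3 mm. Outer diameter 30 mm, height 55 mm, about 60 g. The second narrowest. The point is on its axis, half-way up; z along the axis. Round, so yaw does not matter.
- s22_mid (a point): Copper pipe sleeve: plain straight round tube standing upright, open at both ends, bare copper, wall 3 mm. Outer diameter 22 mm, height 65 mm, about 50 g. The narrowest. The point is on its axis, half-way up; z along the axis. Round, so yaw does not matter.
- pad_a_top (a point): Black rubber disc, 64 mm in diameter and 4 mm thick, fixed on the bamboo board: the end one on the robot's left (+y), of four in a straight row, 90 mm from centre to centre. All four look alike. The point is the centre of its top face (22 mm above the worktop); x across the board, away from the robot; y along the row, towards pad_a (the row itself runs roughly left to right and may be turned a little).
- pad_b_top (a point): Black rubber disc, 64 mm in diameter and 4 mm thick, fixed on the bamboo board: the second from the robot's left, of four in a straight row, 90 mm from centre to centre. All four look alike. The point is the centre of its top face (22 mm above the worktop); x across the board, away from the robot; y along the row, towards pad_a (the row itself runs roughly left to right and may be turned a little).
- pad_c_top (a point): Black rubber disc, 64 mm in diameter and 4 mm thick, fixed on the bamboo board: the third from the robot's left, of four in a straight row, 90 mm from centre to centre. All four look alike. The point is the centre of its top face (22 mm above the worktop); x across the board, away from the robot; y along the row, towards pad_a (the row itself runs roughly left to right and may be turned a little).
- pad_d_top (a point): Black rubber disc, 64 mm in diameter and 4 mm thick, fixed on the bamboo board: the end one on the robot's right (-y), of four in a straight row, 90 mm from centre to centre. All four look alike. The point is the centre of its top face (22 mm above the worktop); x across the board, away from the robot; y along the row, towards pad_a (the row itself runs roughly left to right and may be turned a little).
- dish_mid (a point): White ceramic dish of brass bleed keys, round, 84 mm across the rim and 28 mm high, 300 g, loose, standing on the bamboo board beyond one end of the row of pads, 120 mm from the middle of the end pad; at which end varies. The point is on its axis, half-way up.
- tub_mid (a point): Grey plastic tub with its flip-top lid shut, about 86 by 91 mm and 60 mm high, 450 g, loose, standing on the bamboo board beyond the other end of the row, 120 mm from the middle of the end pad. The point is at its middle, half-way up (30 mm).

How it is judged (in metres and radians):
At the end, for the whole second after the job is handed in: Each sleeve stands upright (within 0.1 rad) on its own pad, its axis within 14 mm of the pad's centre and its foot on the pad (height within 5 mm), released and at rest; counted from the dish to the tub their diameters are 22, 30, 42, 54 mm (((horizontal distance between dish_mid and pad_a_top below 0.18 m and horizontal distance between s54_mid and pad_d_top below 0.014 m and z of s54_mid in the frame of pad_d_top between 0.015 and 0.025 m and horizontal distance between s42_mid and pad_c_top below 0.014 m and z of s42_mid in the frame of pad_c_top between 0.034 and 0.044 m and horizontal distance between s30_mid and pad_b_top below 0.014 m and z of s30_mid in the frame of pad_b_top between 0.0225 and 0.0325 m and horizontal distance between s22_mid and pad_a_top below 0.014 m and z of s22_mid in the frame of pad_a_top between 0.0275 and 0.0375 m) or (horizontal distance between dish_mid and pad_d_top below 0.18 m and horizontal distance between s54_mid and pad_a_top below 0.014 m and z of s54_mid in the frame of pad_a_top between 0.015 and 0.025 m and horizontal distance between s42_mid and pad_b_top below 0.014 m and z of s42_mid in the frame of pad_b_top between 0.034 and 0.044 m and horizontal distance between s30_mid and pad_c_top below 0.014 m and z of s30_mid in the frame of pad_c_top between 0.0225 and 0.0325 m and horizontal distance between s22_mid and pad_d_top below 0.014 m and z of s22_mid in the frame of pad_d_top between 0.0275 and 0.0375 m)) and angle between each of s54_mid, s42_mid, s30_mid, s22_mid's own z axis and vertical below 0.1 rad and linear speed of each of s54, s42, s30, s22 below 0.02 m/s and contact force between each of s54, s42, s30, s22 and the fingers below 0.1 N); the robot touches nothing.
It fails at once if the dish is shifted by more than 30 mm (distance of dish_mid from where it was at the start of the episode above 0.03 m).
It fails at once if the tub is shifted by more than 30 mm (distance of tub_mid from where it was at the start of the episode above 0.03 m).
It also fails if it takes over 120 s, if anything falls off the work surface, if the arm or the gripper's body presses on something with over 40 N, if the wrist force passes 120 N, or if a joint passes its speed limit or range.

ROBOT

A 7-joint arm with a two-finger parallel gripper is mounted at the origin on the work surface. World frame = base frame: x ahead of the robot, y to its left, z up, the work surface at z = 0. Lengths are in mm, angles in rad, forces in N, time in s.
With the tool pointing down it reaches from about 350 to 900 mm from the base axis. Payload 7.2 kg.
Tool frame: the origin (TCP) lies at the very end of the fingers, on their centre line; the grasp point (between the pads) lies 19 mm behind it (bot.grip_point_offset is the x of the grasp point in the tool frame, in mm); x points along the fingers, y is the direction in which the jaws open and shut, and the axes are right-handed (so a half turn about x gives the same grasp; the last joint's range is limited). The gripper opens to 88 mm and grips with 3 to 60 N. Pads are 20 mm wide; open, the fingers measure 115 mm over their backs; the gripper's body (75 mm by 178 mm) begins 61 mm behind the grasp point.
Start: joints at [-1.297, 0.411, -0.013, 1.596, 0.006, 1.134, -0.082], TCP at [209.499, 588.846, 222.653] pointing down, gripper open.
Joint ranges: [-2.95, 2.95], [-0.29, 1.99], [-1.47, 1.44], [0.14, 2.54], [-1.03, 4.17], [0.13, 1.85], [-2.86, 2.86]. Speed limits (rad/s): [2.39, 2.39, 3.01, 3.01, 3.14, 3.14, 3.14].

INTERFACE

Orientations are given as [roll, pitch, yaw] about the fixed x, y, z axes, in that order (R = Rz(yaw) Ry(pitch) Rx(roll)).
In Python, from cell import bot gives the robot as it stands.
- The arm moves only by the tool arm_command, never from a script. Its argument "increments" is a list of rows, each an object of numbers: "dx", "dy", "dz": the shift along the tool's x, y, z in m; "ax", "ay", "az": the turn, a rotation vector about the tool's x, y, z in rad. In form: [{"dx": .., "dy": .., "dz": .., "ax": .., "ay": .., "az": ..}, ...]. A call has 1 to 20 rows; each row is the pose to reach, as a shift and turn from the pose measured when the call began, along the tool's axes at that moment; what a row does not reach only later rows make up. A row lasts 1/8 s, in which the tool goes at most 62.5 mm and 10.7 degrees, less where a joint would pass 70% of its speed; a pose out of reach is approached as far as the arm can. A call with a gripper value outside its range is refused whole. "claw" is the closure, from 0 (fully open) to 1 (shut), set as the call begins (left out, the last holds). The fingers move at their own pace and stop on an object; "newtons" is the grip in N (left out, the last holds). Time passes only in rows, so rows that repeat a pose let the fingers close. It gives the time, the measured TCP pose, the force and the opening at its end, in the units of the state.
- bot.observe(): the state, without advancing time (a new reading comes with each control period).
- bot.camera(name): name is "scene" or "top" or "wrist"; returns a dict with "img" (384x512x3 uint8, blue, green, red), "intrinsics" (3x3 intrinsics, pixels), "rvec" (rotation vector, rad) and "tvec" (3), from world to camera coordinates, as OpenCV has them. Camera axes: x right, y down, z forward; pixel columns grow to the right and rows downward; lengths in mm; the calibration is good to about 2 mm. A picture is of the moment at which its call begins. There is no depth.
- bot.sign_off(): hands the job in, once; it reports no verdict.
Trained networks look in the newest picture that a camera, given by its name, has taken for a name from the list of things; names that differ only in an ending like _2 or _b are one class to them, and where a whole thing is asked for, a point or a joint stands for the part that bears it (a point fixed in the world has none). Each returns a list of dicts, best first, with "p" (0 to 1); they miss things now and then, are a little off and sometimes report something else, mostly with a low value. They report only what shows in the picture. A call takes as long as a camera call.
- bot.find_in(camera, target): "location" ([column, row] in pixels, amid what is visible of it).
- bot.mark_of(camera, target): "location" ([column, row] in pixels: a listed point, or the origin of a listed thing).
The state is a dict: "time_s": time; "joint_positions": joint angles; "joint_vel": joint speeds; "effort": joint torques, N m; "tcp_pos": TCP position; "tcp_rot": TCP orientation; "force": force on the tool from outside, world axes, zero at the start; "ft_torque": the same for the moment, N m; "width": finger opening in mm.
Only numpy, scipy, OpenCV 4.12 (cv2) and the standard library are available. Lean on these libraries where they do the work, as an engineer would, in place of code of your own. Each camera call takes 0.05 s, during which the arm holds its last target. There are 200 camera calls.

## Working session

There is one attempt and no reset: what is moved stays moved. The work goes in short steps, Python scripts to look and compute and a tool call to move; the robot and the scene stay as the last step left them, time stands still between calls to the robot, and variables do not carry over. Pictures are saved under pics/ and viewed, about 12 in all and at most 16, crops included, and the job is handed in when it is done.

Besides the shell and the picture viewer there is one more tool, called after "Call:" as name(argument=value, ...) on one line, values as JSON. arm_command: Moves the arm, as the interface text tells. Its arguments: {"type":"object","properties":{"increments":{"type":"array","items":{"type":"object","properties":{"dx":{"type":"number"},"dy":{"type":"number"},"dz":{"type":"number"},"ax":{"type":"number"},"ay":{"type":"number"},"az":{"type":"number"}}}},"claw":{"type":"number"},"newtons":{"type":"number"}},"required":["increments"]}

```bash
ls; mkdir -p pics
cat > h.py <<'E'
import numpy as np, cv2
from cell import bot
def cam(n):
    return bot.camera(n)
def ray(c,px,z):
    K=np.array(c["intrinsics"]);R,_=cv2.Rodrigues(np.array(c["rvec"],float));t=np.array(c["tvec"],float).ravel()
    d=R.T@np.linalg.inv(K)@np.array([px[0],px[1],1.]);o=-R.T@t
    return o+d*(z-o[2])/d[2]
def proj(c,P):
    return cv2.projectPoints(np.array([P],float),np.array(c["rvec"],float),np.array(c["tvec"],float),np.array(c["intrinsics"],float),None)[0].ravel()
E
python3 - <<'E'
from h import *
s=bot.observe();print(s)
ims=[]
Z=dict(s54_mid=20,s42_mid=39,s30_mid=27.5,s22_mid=32.5,pad_a_top=22,dish_mid=32,tub_mid=48)
for n in("scene","top"):
    c=cam(n);cv2.imwrite(f"pics/{n}0.png",c["img"])
    R,_=cv2.Rodrigues(np.array(c["rvec"],float));print(n,"campos",-R.T@np.array(c["tvec"]).ravel(),"f",c["intrinsics"][0][0])
    for k,z in Z.items():
        for d in bot.mark_of(n,k)[:5]: print(n,k,round(d["p"],2),np.round(d["location"]),np.round(ray(c,d["location"],z)[:2],1))
E
```

```text
pics
{'time_s': 0.0, 'joint_positions': array([-1.29720003,  0.41188155, -0.01273688,  1.59704203,  0.00559288,
        1.13429321, -0.08220896]), 'joint_vel': array([-9.65653506e-05, -1.17723968e-03,  1.46979394e-04, -1.78011506e-03,
       -2.02562335e-03,  1.22614742e-03,  1.08710503e-04]), 'effort': array([-1.97564063e-04, -5.87961531e+01,  6.41611498e-01, -2.91076112e+01,
       -5.38728351e-02,  1.86150527e-02,  1.65885203e-04]), 'tcp_pos': array([209.34163436, 588.3609508 , 221.82120269]), 'tcp_rot': array([-1.51011409,  1.56920767, -1.85187495]), 'force': array([ 0.31935545,  0.10775354, -0.30042129]), 'ft_torque': array([ 0.03236608, -0.04674401, -0.01245922]), 'width': 87.69213913944333}
scene campos [ 924.57165871 -374.0076001   890.00342491] f 408.4945570908565
scene s54_mid 0.5 [125. 250.] [ 426.1 -306. ]
scene s54_mid 0.16 [254. 154.] [434.1 105.5]
scene s42_mid 0.94 [121. 249.] [ 428.6 -311.7]
scene s30_mid 0.78 [250. 154.] [433.6  93.7]
scene s30_mid 0.45 [347. 161.] [630.1 259.3]
scene s22_mid 0.66 [195. 203.] [ 449.3 -112.2]
scene pad_a_top 0.76 [314. 198.] [643.9 112.9]
scene dish_mid 0.67 [206. 312.] [ 671. -269.]
scene tub_mid 0.73 [345. 160.] [630.4 244. ]
top campos [ 4.59632594e+02 -1.02584260e-01  1.08549579e+03] f 376.19765779160565
top s54_mid 0.5 [370. 240.] [ 424.6 -313.1]
top s42_mid 0.73 [368. 238.] [ 433.2 -304.5]
top s30_mid 0.43 [224. 240.] [437.6  93.8]
top s22_mid 0.49 [297. 228.] [ 464.  -110.9]
top pad_a_top 0.9 [214. 170.] [636.2 117.7]
top dish_mid 0.74 [347. 154.] [ 669.2 -261.1]
top tub_mid 0.64 [372. 234.] [ 443.7 -312.2]
top tub_mid 0.57 [169. 171.] [631.5 242.1]
```

View pics/scene0.png

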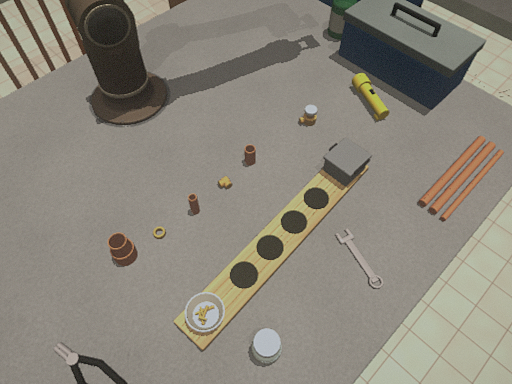

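View pics/top0.png

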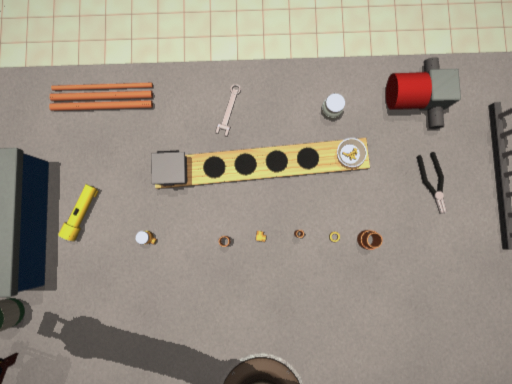

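The scene shows the dish at the robot's right (-y), top px (351,153), and the tub at the left (169,167). The pads run (214,167) to (308,158), s30 is at about (225,241), s22 at (299,234), and the nested pair at (371,240). So pad_a takes 54, b takes 42, c takes 30 and d takes 22. Next I refine these by segmentation.

```bash
cat >> h.py <<'E'
from scipy.optimize import least_squares
def cyl(x,y,r,z0,z1,n=48):
    a=np.linspace(0,2*np.pi,n,endpoint=False)
    return np.array([[x+r*np.cos(t),y+r*np.sin(t),z] for z in(z0,z1) for t in a])
def pr(c,P): return cv2.projectPoints(P,np.array(c["rvec"],float),np.array(c["tvec"],float),np.array(c["intrinsics"],float),None)[0].reshape(-1,2)
def copper(img):
    h=cv2.cvtColor(img,cv2.COLOR_BGR2HSV); 
    return (((h[...,0]<14)|(h[...,0]>172))&(h[...,1]>90)).astype(np.uint8)
def hullbox(c,parts):
    Q=np.vstack([pr(c,cyl(*p)) for p in parts]); return np.r_[Q.min(0),Q.max(0)]
def blobs(m,amin=20):
    n,l,st,ce=cv2.connectedComponentsWithStats(m); return [(st[i],ce[i]) for i in range(1,n) if st[i][4]>=amin]
E
python3 - <<'E'
from h import *
C={n:cam(n) for n in("scene","top")}
guess=dict(s22=(455,-111,[(11,0,65)]),s30=(435,93,[(15,0,55)]),nest=(429,-310,[(27,0,40),(21,0,78)]))
for k,(gx,gy,pp) in guess.items():
    bx={}
    for n,c in C.items():
        g=hullbox(c,[(gx,gy)+p for p in pp]);gc=(g[:2]+g[2:])/2
        b=[s for s,ce in blobs(copper(c["img"])) if np.hypot(*(ce-gc))<15]
        b=np.array(b); 
        if len(b)==0: print(k,n,"none");continue
        bx[n]=np.r_[b[:,0].min()-.5,b[:,1].min()-.5,(b[:,0]+b[:,2]).max()-.5,(b[:,1]+b[:,3]).max()-.5]
        print(k,n,b.tolist(),g.round(1))
    def res(q,ns): return np.concatenate([(hullbox(C[n],[(q[0],q[1])+p for p in pp])-bx[n]) for n in ns])
    for ns in [list(bx)]+[[n] for n in bx]:
        r=least_squares(res,[gx,gy],args=(ns,),loss="soft_l1"); print(k,ns,r.x.round(1),r.fun.round(1))
for n,c in C.items():
    g=cv2.cvtColor(c["img"],cv2.COLOR_BGR2GRAY)
    m=(g<60).astype(np.uint8)
    for s,ce in blobs(m,150):
        P=ray(c,ce,22)
        if 580<P[0]<720 and -220<P[1]<170: print(n,"pad",s,P.round(1))
E
```

```text
s22 scene [[188, 194, 11, 20, 114]] [190.3 193.2 202.5 214.6]
s22 top [[295, 230, 9, 8, 33]] [292.2 227.3 302.6 235.5]
s22 ['scene', 'top'] [ 448.9 -115.7] [-0.4 -0.7  1.   0.7 -0.5  0.   1.   0.2]
s22 ['scene'] [ 448.3 -116.1] [-0.7 -0.7  0.7  0.7]
s22 ['top'] [ 449.2 -115. ] [-0.8 -0.1  0.7  0.1]
s30 scene [[245, 144, 11, 21, 145]] [244.6 143.6 256.  165.2]
s30 top [[219, 236, 12, 11, 52]] [217.8 234.9 230.3 246.3]
s30 ['scene', 'top'] [433.8  92.5] [-0.4 -0.   0.1  0.6 -0.5 -0.2 -0.   0.2]
s30 ['scene'] [433.5  93.4] [-0.2 -0.3  0.2  0.3]
s30 ['top'] [433.9  91.7] [-0.2 -0.2  0.2  0.2]
nest scene [[109, 233, 28, 33, 551]] [107.2 232.3 138.  266.2]
nest top [[357, 230, 26, 20, 332]] [356.8 229.1 382.8 248.9]
nest ['scene', 'top'] [ 428.  -309.3] [-1.3 -0.7  1.5  0.3  0.1 -0.   0.1 -0.2]
nest ['scene'] [ 428.5 -309.5] [-1.2 -0.5  1.5  0.5]
nest ['top'] [ 427.7 -309.1] [ 0.   0.1 -0.  -0.1]
top pad [298 148  20  20 318] [ 663.4 -149.6   22. ]
top pad [267 151  20  20 320] [657.4 -60.1  22. ]
top pad [235 154  21  20 320] [651.4  29.5  22. ]
top pad [204 157  21  20 319] [645.3 119.5  22. ]
```

```bash
cat > go.py <<'E'
import sys; from h import *
from scipy.spatial.transform import Rotation as Ro
# go.py x y z sign(jaw y along sign*world x)
def inc(t,sg):
    s=bot.observe();R=Ro.from_euler("xyz",s["tcp_rot"]).as_matrix();p=s["tcp_pos"]
    X=np.array([0,0,-1.]);Y=np.array([sg,0,0.]);T=np.c_[X,Y,np.cross(X,Y)]
    print("t",round(s["time_s"],2),"tcp",p.round(1),"w",round(s["width"],1),"F",s["force"].round(1),"q",s["joint_positions"].round(2))
    print("jawY",R[:,1].round(3),"d",(R.T@(np.array(t)-p)/1000).round(4),"a",Ro.from_matrix(R.T@T).as_rotvec().round(4))
if __name__=="__main__":
    a=list(map(float,sys.argv[1:])); inc(a[:3],a[3]);
E
python3 go.py 450 300 220 1; python3 go.py 428 -309 220 1;python3 go.py 428 -309 220 -1
```

```text
t 0.9 tcp [209.5 588.9 222.7] w 87.6 F [ 0.8 -0.2 -0.1] q [-1.3   0.41 -0.01  1.6   0.01  1.13 -0.08]
jawY [0.335 0.942 0.   ] d [ 0.0027 -0.1916  0.3234] a [ 1.2291e+00 -1.0000e-04 -1.0000e-04]
t 0.9 tcp [209.5 588.9 222.7] w 87.6 F [ 0.8 -0.2 -0.1] q [-1.3   0.41 -0.01  1.6   0.01  1.13 -0.08]
jawY [0.335 0.942 0.   ] d [ 0.0026 -0.7727  0.5068] a [ 1.2291e+00 -1.0000e-04 -1.0000e-04]
t 0.9 tcp [209.5 588.9 222.7] w 87.6 F [ 0.8 -0.2 -0.1] q [-1.3   0.41 -0.01  1.6   0.01  1.13 -0.08]
jawY [0.335 0.942 0.   ] d [ 0.0026 -0.7727  0.5068] a [-1.9125e+00  1.0000e-04 -1.0000e-04]
```

Call:
arm_command(increments=[{"dx": 0.003,"dy": -0.192,"dz": 0.323,"ax": 0.6},{"dx": 0.003,"dy": -0.192,"dz": 0.323,"ax": 0.6},{"dx": 0.003,"dy": -0.192,"dz": 0.323,"ax": 0.6},{"dx": 0.003,"dy": -0.192,"dz": 0.323,"ax": 0.6},{"dx": 0.003,"dy": -0.192,"dz": 0.323,"ax": 0.6},{"dx": 0.003,"dy": -0.192,"dz": 0.323,"ax": 0.6},{"dx": 0.003,"dy": -0.773,"dz": 0.507,"ax": 1.229},{"dx": 0.003,"dy": -0.773,"dz": 0.507,"ax": 1.229},{"dx": 0.003,"dy": -0.773,"dz": 0.507,"ax": 1.229},{"dx": 0.003,"dy": -0.773,"dz": 0.507,"ax": 1.229},{"dx": 0.003,"dy": -0.773,"dz": 0.507,"ax": 1.229},{"dx": 0.003,"dy": -0.773,"dz": 0.507,"ax": 1.229},{"dx": 0.003,"dy": -0.773,"dz": 0.507,"ax": 1.229},{"dx": 0.003,"dy": -0.773,"dz": 0.507,"ax": 1.229},{"dx": 0.003,"dy": -0.773,"dz": 0.507,"ax": 1.229},{"dx": 0.003,"dy": -0.773,"dz": 0.507,"ax": 1.229},{"dx": 0.003,"dy": -0.773,"dz": 0.507,"ax": 1.229},{"dx": 0.003,"dy": -0.773,"dz": 0.507,"ax": 1.229},{"dx": 0.003,"dy": -0.773,"dz": 0.507,"ax": 1.229},{"dx": 0.003,"dy": -0.773,"dz": 0.507,"ax": 1.229}], claw=0)

```text
invalid input at $.increments[0]: expected keys dx, dy, dz, ax, ay, az
```

```bash
python3 go.py 428 -309 220 1
python3 - <<'E'
from h import *
c=cam("wrist");cv2.imwrite("pics/w1.png",c["img"])
print(pr(c,np.array([[428,-309,0],[428,-309,40],[428,-309,78.]])).round(1))
Q=pr(c,cyl(428,-309,21,78,78)).astype(int)
im=c["img"].copy();cv2.polylines(im,[Q[:48]],1,(0,255,0),1);cv2.imwrite("pics/w1.png",im)
E
```

```text
t 0.9 tcp [209.5 588.9 222.7] w 87.6 F [ 0.8 -0.2 -0.1] q [-1.3   0.41 -0.01  1.6   0.01  1.13 -0.08]
jawY [0.335 0.942 0.   ] d [ 0.0026 -0.7727  0.5068] a [ 1.2291e+00 -1.0000e-04 -1.0000e-04]
[[-177.3  453.1]
 [-213.2  480.5]
 [-253.2  511. ]]
```

View pics/w1.png

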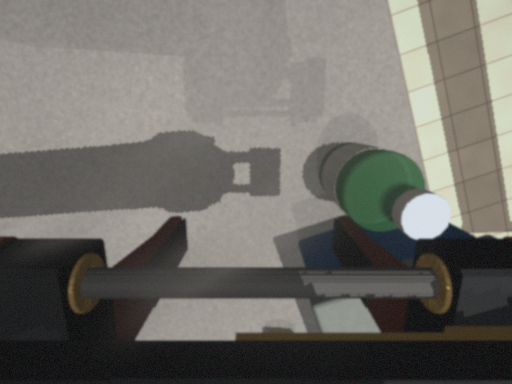

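The move was refused because every row needs all six keys, so the arm has not moved. The wrist picture only shows the toolbox and bottle near the start pose.

Call:
arm_command(increments=[{"dx": 0.003,"dy": -0.192,"dz": 0.323,"ax": 0.6,"ay": 0,"az": 0},{"dx": 0.003,"dy": -0.192,"dz": 0.323,"ax": 0.6,"ay": 0,"az": 0},{"dx": 0.003,"dy": -0.192,"dz": 0.323,"ax": 0.6,"ay": 0,"az": 0},{"dx": 0.003,"dy": -0.192,"dz": 0.323,"ax": 0.6,"ay": 0,"az": 0},{"dx": 0.003,"dy": -0.192,"dz": 0.323,"ax": 0.6,"ay": 0,"az": 0},{"dx": 0.003,"dy": -0.192,"dz": 0.323,"ax": 0.6,"ay": 0,"az": 0},{"dx": 0.003,"dy": -0.773,"dz": 0.507,"ax": 1.229,"ay": 0,"az": 0},{"dx": 0.003,"dy": -0.773,"dz": 0.507,"ax": 1.229,"ay": 0,"az": 0},{"dx": 0.003,"dy": -0.773,"dz": 0.507,"ax": 1.229,"ay": 0,"az": 0},{"dx": 0.003,"dy": -0.773,"dz": 0.507,"ax": 1.229,"ay": 0,"az": 0},{"dx": 0.003,"dy": -0.773,"dz": 0.507,"ax": 1.229,"ay": 0,"az": 0},{"dx": 0.003,"dy": -0.773,"dz": 0.507,"ax": 1.229,"ay": 0,"az": 0},{"dx": 0.003,"dy": -0.773,"dz": 0.507,"ax": 1.229,"ay": 0,"az": 0},{"dx": 0.003,"dy": -0.773,"dz": 0.507,"ax": 1.229,"ay": 0,"az": 0},{"dx": 0.003,"dy": -0.773,"dz": 0.507,"ax": 1.229,"ay": 0,"az": 0},{"dx": 0.003,"dy": -0.773,"dz": 0.507,"ax": 1.229,"ay": 0,"az": 0},{"dx": 0.003,"dy": -0.773,"dz": 0.507,"ax": 1.229,"ay": 0,"az": 0},{"dx": 0.003,"dy": -0.773,"dz": 0.507,"ax": 1.229,"ay": 0,"az": 0},{"dx": 0.003,"dy": -0.773,"dz": 0.507,"ax": 1.229,"ay": 0,"az": 0},{"dx": 0.003,"dy": -0.773,"dz": 0.507,"ax": 1.229,"ay": 0,"az": 0}], claw=0)

```text
time_s: 3.45
tcp_pos: [428.6, -308.1, 219.7]
tcp_rot: [2.487, 1.57, 0.918]
force: [0.3, 0.0, 0.2]
width: 87.5
```

```bash
python3 go.py 428 -309 150 1
python3 - <<'E'
from h import *
c=cam("wrist")
im=c["img"].copy()
for a in [(428,-309,21,78,78),(428,-309,27,40,40)]: cv2.polylines(im,[pr(c,cyl(*a))[:48].astype(int)],1,(0,255,0),1)
cv2.imwrite("pics/w2.png",im)
E
```

```text
t 3.45 tcp [ 428.6 -308.1  219.7] w 87.5 F [0.3 0.  0.2] q [-0.08  0.29  0.76  1.87 -0.23  1.06  0.78]
jawY [1.    0.002 0.   ] d [ 0.0697 -0.0006  0.0009] a [ 0.0022 -0.0006 -0.0005]
```

View pics/w2.png

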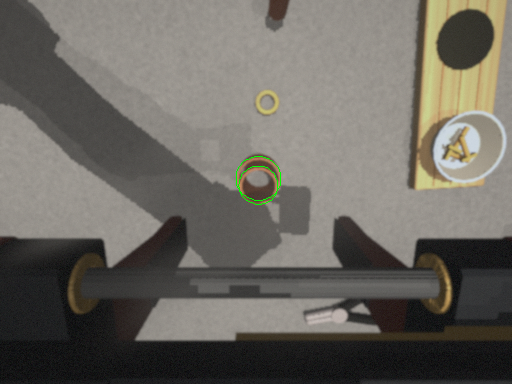

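Call:
arm_command(increments=[{"dx": 0.05,"dy": -0.001,"dz": 0.001,"ax": 0,"ay": 0,"az": 0},{"dx": 0.1,"dy": -0.001,"dz": 0.001,"ax": 0,"ay": 0,"az": 0},{"dx": 0.14,"dy": -0.001,"dz": 0.001,"ax": 0,"ay": 0,"az": 0},{"dx": 0.165,"dy": -0.001,"dz": 0.001,"ax": 0,"ay": 0,"az": 0},{"dx": 0.172,"dy": -0.001,"dz": 0.001,"ax": 0,"ay": 0,"az": 0},{"dx": 0.172,"dy": -0.001,"dz": 0.001,"ax": 0,"ay": 0,"az": 0},{"dx": 0.172,"dy": -0.001,"dz": 0.001,"ax": 0,"ay": 0,"az": 0}])

```text
time_s: 4.38
tcp_pos: [428.4, -309.6, 48.9]
tcp_rot: [1.446, 1.569, -0.122]
force: [0.3, 0.7, 0.5]
width: 87.9
```

Call:
arm_command(increments=[{"dx": 0,"dy": 0,"dz": 0,"ax": 0,"ay": 0,"az": 0},{"dx": 0,"dy": 0,"dz": 0,"ax": 0,"ay": 0,"az": 0},{"dx": 0,"dy": 0,"dz": 0,"ax": 0,"ay": 0,"az": 0},{"dx": 0,"dy": 0,"dz": 0,"ax": 0,"ay": 0,"az": 0},{"dx": 0,"dy": 0,"dz": 0,"ax": 0,"ay": 0,"az": 0},{"dx": 0,"dy": 0,"dz": 0,"ax": 0,"ay": 0,"az": 0}], claw=1, newtons=15)

```text
time_s: 5.12
tcp_pos: [428.3, -309.6, 48.8]
tcp_rot: [1.46, 1.569, -0.109]
force: [-0.7, -0.0, 0.3]
width: 42.5
```

Call:
arm_command(increments=[{"dx": -0.012,"dy": 0,"dz": 0,"ax": 0,"ay": 0,"az": 0},{"dx": -0.025,"dy": 0,"dz": 0,"ax": 0,"ay": 0,"az": 0},{"dx": -0.04,"dy": 0,"dz": 0,"ax": 0,"ay": 0,"az": 0},{"dx": -0.06,"dy": 0,"dz": 0,"ax": 0,"ay": 0,"az": 0},{"dx": -0.085,"dy": 0,"dz": 0,"ax": 0,"ay": 0,"az": 0},{"dx": -0.11,"dy": 0,"dz": 0,"ax": 0,"ay": 0,"az": 0},{"dx": -0.13,"dy": 0,"dz": 0,"ax": 0,"ay": 0,"az": 0},{"dx": -0.13,"dy": 0,"dz": 0,"ax": 0,"ay": 0,"az": 0}])

```text
time_s: 6.12
tcp_pos: [428.8, -310.1, 180.8]
tcp_rot: [1.33, 1.565, -0.238]
force: [-0.1, -0.1, -0.9]
width: 42.3
```

```bash
python3 go.py 651.4 29.5 180 1
python3 - <<'E'
from h import *
a,b=cam("scene"),cam("wrist")
cv2.imwrite("pics/s3.png",np.hstack([cv2.resize(a["img"][150:342,0:256],(512,384)),b["img"]])[:, :1024]); im=cv2.imread("pics/s3.png"); cv2.imwrite("pics/s3.png",cv2.resize(im,(800,300)))
E
```

```text
t 6.12 tcp [ 428.8 -310.1  180.8] w 42.3 F [-0.1 -0.1 -0.9] q [-0.05  0.34  0.75  1.92 -0.28  0.98  0.82]
jawY [1.    0.002 0.005] d [ 0.0015  0.2233 -0.3392] a [ 0.0021  0.0013 -0.0055]
```

View pics/s3.png

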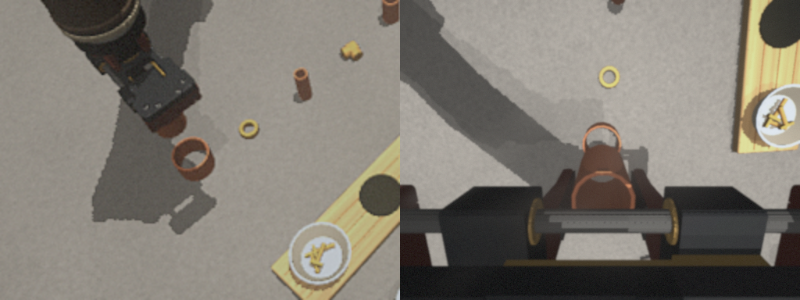

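s42 is held and s54 stayed on the worktop (wrist crop: lone ring below the held tube). Now I move it over pad_b.

Call:
arm_command(increments=[{"dx": 0.001,"dy": 0.223,"dz": -0.339,"ax": 0,"ay": 0,"az": -0.005},{"dx": 0.001,"dy": 0.223,"dz": -0.339,"ax": 0,"ay": 0,"az": -0.005},{"dx": 0.001,"dy": 0.223,"dz": -0.339,"ax": 0,"ay": 0,"az": -0.005},{"dx": 0.001,"dy": 0.223,"dz": -0.339,"ax": 0,"ay": 0,"az": -0.005},{"dx": 0.001,"dy": 0.223,"dz": -0.339,"ax": 0,"ay": 0,"az": -0.005},{"dx": 0.001,"dy": 0.223,"dz": -0.339,"ax": 0,"ay": 0,"az": -0.005},{"dx": 0.001,"dy": 0.223,"dz": -0.339,"ax": 0,"ay": 0,"az": -0.005},{"dx": 0.001,"dy": 0.223,"dz": -0.339,"ax": 0,"ay": 0,"az": -0.005},{"dx": 0.001,"dy": 0.223,"dz": -0.339,"ax": 0,"ay": 0,"az": -0.005},{"dx": 0.001,"dy": 0.223,"dz": -0.339,"ax": 0,"ay": 0,"az": -0.005},{"dx": 0.001,"dy": 0.223,"dz": -0.339,"ax": 0,"ay": 0,"az": -0.005},{"dx": 0.001,"dy": 0.223,"dz": -0.339,"ax": 0,"ay": 0,"az": -0.005}])

```text
time_s: 7.72
tcp_pos: [650.1, 29.7, 178.6]
tcp_rot: [-1.682, 1.569, 3.032]
force: [0.6, 0.8, -0.6]
width: 42.6
```

```bash
python3 go.py 651.4 29.5 71 1
```

```text
t 7.72 tcp [650.1  29.7 178.6] w 42.6 F [ 0.6  0.8 -0.6] q [-0.55  0.55  0.63  1.61 -0.36  1.1   0.18]
jawY [ 1.     0.001 -0.002] d [0.1076 0.0015 0.0002] a [ 0.0015 -0.0003  0.0023]
```

Call:
arm_command(increments=[{"dx": 0.04,"dy": 0.001,"dz": 0,"ax": 0,"ay": 0,"az": 0.002},{"dx": 0.075,"dy": 0.001,"dz": 0,"ax": 0,"ay": 0,"az": 0.002},{"dx": 0.095,"dy": 0.001,"dz": 0,"ax": 0,"ay": 0,"az": 0.002},{"dx": 0.103,"dy": 0.001,"dz": 0,"ax": 0,"ay": 0,"az": 0.002},{"dx": 0.106,"dy": 0.001,"dz": 0,"ax": 0,"ay": 0,"az": 0.002},{"dx": 0.107,"dy": 0.001,"dz": 0,"ax": 0,"ay": 0,"az": 0.002},{"dx": 0.107,"dy": 0.001,"dz": 0,"ax": 0,"ay": 0,"az": 0.002}])

```text
time_s: 8.6
tcp_pos: [651.4, 29.7, 72.4]
tcp_rot: [2.061, 1.57, 0.492]
force: [-1.0, 0.4, -1.7]
width: 42.1
```

Call:
arm_command(increments=[{"dx": 0.001,"dy": 0,"dz": 0,"ax": 0,"ay": 0,"az": 0},{"dx": 0.002,"dy": 0,"dz": 0,"ax": 0,"ay": 0,"az": 0},{"dx": 0.002,"dy": 0,"dz": 0,"ax": 0,"ay": 0,"az": 0}])

```text
time_s: 8.98
tcp_pos: [651.7, 29.8, 70.9]
tcp_rot: [1.983, 1.569, 0.414]
force: [-0.5, 1.3, 2.3]
width: 42.1
```

Call:
arm_command(increments=[{"dx": 0,"dy": 0,"dz": 0,"ax": 0,"ay": 0,"az": 0},{"dx": 0,"dy": 0,"dz": 0,"ax": 0,"ay": 0,"az": 0},{"dx": 0,"dy": 0,"dz": 0,"ax": 0,"ay": 0,"az": 0},{"dx": 0,"dy": 0,"dz": 0,"ax": 0,"ay": 0,"az": 0},{"dx": -0.03,"dy": 0,"dz": 0,"ax": 0,"ay": 0,"az": 0},{"dx": -0.08,"dy": 0,"dz": 0,"ax": 0,"ay": 0,"az": 0},{"dx": -0.12,"dy": 0,"dz": 0,"ax": 0,"ay": 0,"az": 0},{"dx": -0.12,"dy": 0,"dz": 0,"ax": 0,"ay": 0,"az": 0}], claw=0)

```text
time_s: 9.98
tcp_pos: [653.4, 29.4, 194.5]
tcp_rot: [1.78, 1.563, 0.21]
force: [0.3, -0.4, -0.4]
width: 87.8
```

```bash
cat >> h.py <<'E'
def fit(C,k,gx,gy,r,z0,z1):
    bx={}
    for n,c in C.items():
        g=hullbox(c,[(gx,gy,r,z0,z1)]);gc=(g[:2]+g[2:])/2
        b=np.array([s for s,ce in blobs(copper(c["img"]),10) if np.hypot(*(ce-gc))<22])
        if len(b)==0: print(k,n,"none");continue
        bx[n]=np.r_[b[:,0].min()-.5,b[:,1].min()-.5,(b[:,0]+b[:,2]).max()-.5,(b[:,1]+b[:,3]).max()-.5]
    def res(q): return np.concatenate([hullbox(C[n],[(q[0],q[1],r,z0,z1)])-bx[n] for n in bx])
    if bx:
        q=least_squares(res,[gx,gy],loss="soft_l1"); print(k,list(bx),q.x.round(1),q.fun.round(1))
E
python3 go.py 428 -309 180 1
python3 - <<'E'
from h import *
C={n:cam(n) for n in("scene","top")}
fit(C,"s42",651,29,21,22,100);fit(C,"s54",428,-309,27,0,40)
fit(C,"s22",449,-115,11,0,65);fit(C,"s30",434,92,15,0,55)
E
```

```text
t 9.97 tcp [653.4  29.4 194.5] w 87.8 F [ 0.3 -0.4 -0.4] q [-0.55  0.54  0.64  1.59 -0.35  1.12  0.18]
jawY [1.    0.001 0.008] d [ 0.0122 -0.2259  0.3381] a [ 0.0012 -0.0016 -0.0076]
s42 top none
s42 ['scene'] [652.8  28.3] [ 0.1 -0.6 -0.1  0.6]
s54 ['scene', 'top'] [ 427.4 -309.6] [-0.1 -0.5  1.2  0.2  0.2  0.2  0.8  0. ]
s22 ['scene', 'top'] [ 448.9 -115.7] [-0.4 -0.7  1.   0.7 -0.5  0.   1.   0.2]
s30 top none
s30 ['scene'] [433.5  93.4] [-0.2 -0.3  0.2  0.3]
```

Call:
arm_command(increments=[{"dx": 0.03,"dy": -0.226,"dz": 0.338,"ax": 0,"ay": 0,"az": -0.008},{"dx": 0.03,"dy": -0.226,"dz": 0.338,"ax": 0,"ay": 0,"az": -0.008},{"dx": 0.03,"dy": -0.226,"dz": 0.338,"ax": 0,"ay": 0,"az": -0.008},{"dx": 0.03,"dy": -0.226,"dz": 0.338,"ax": 0,"ay": 0,"az": -0.008},{"dx": 0.03,"dy": -0.226,"dz": 0.338,"ax": 0,"ay": 0,"az": -0.008},{"dx": 0.03,"dy": -0.226,"dz": 0.338,"ax": 0,"ay": 0,"az": -0.008},{"dx": 0.03,"dy": -0.226,"dz": 0.338,"ax": 0,"ay": 0,"az": -0.008},{"dx": 0.03,"dy": -0.226,"dz": 0.338,"ax": 0,"ay": 0,"az": -0.008},{"dx": 0.03,"dy": -0.226,"dz": 0.338,"ax": 0,"ay": 0,"az": -0.008},{"dx": 0.03,"dy": -0.226,"dz": 0.338,"ax": 0,"ay": 0,"az": -0.008},{"dx": 0.03,"dy": -0.226,"dz": 0.338,"ax": 0,"ay": 0,"az": -0.008},{"dx": 0.07,"dy": -0.227,"dz": 0.338,"ax": 0,"ay": 0,"az": -0.008},{"dx": 0.11,"dy": -0.227,"dz": 0.338,"ax": 0,"ay": 0,"az": -0.008},{"dx": 0.14,"dy": -0.227,"dz": 0.338,"ax": 0,"ay": 0,"az": -0.008},{"dx": 0.16,"dy": -0.227,"dz": 0.338,"ax": 0,"ay": 0,"az": -0.008},{"dx": 0.172,"dy": -0.227,"dz": 0.338,"ax": 0,"ay": 0,"az": -0.008},{"dx": 0.18,"dy": -0.227,"dz": 0.338,"ax": 0,"ay": 0,"az": -0.008},{"dx": 0.181,"dy": -0.227,"dz": 0.338,"ax": 0,"ay": 0,"az": -0.008},{"dx": 0.181,"dy": -0.227,"dz": 0.338,"ax": 0,"ay": 0,"az": -0.008}])

```text
time_s: 12.45
tcp_pos: [425.6, -308.5, 9.5]
tcp_rot: [-1.717, 1.565, 2.997]
force: [-0.0, 0.3, -0.1]
width: 87.9
```

Call:
arm_command(increments=[{"dx": 0,"dy": 0,"dz": 0,"ax": 0,"ay": 0,"az": 0},{"dx": 0,"dy": 0,"dz": 0,"ax": 0,"ay": 0,"az": 0},{"dx": 0,"dy": 0,"dz": 0,"ax": 0,"ay": 0,"az": 0},{"dx": 0,"dy": 0,"dz": 0,"ax": 0,"ay": 0,"az": 0},{"dx": 0,"dy": 0,"dz": 0,"ax": 0,"ay": 0,"az": 0}], claw=1)

```text
time_s: 13.08
tcp_pos: [425.7, -308.5, 9.6]
tcp_rot: [-1.725, 1.566, 2.989]
force: [0.1, 0.5, 2.4]
width: 54.9
```

```bash
python3 go.py 428 -309 180 1
```

```text
t 13.07 tcp [ 425.7 -308.5    9.6] w 54.9 F [0.1 0.5 2.4] q [ 0.11  0.6   0.56  2.04 -0.52  0.65  1.02]
jawY [ 1.     0.002 -0.005] d [-0.1704  0.0014  0.0004] a [ 0.0018 -0.0008  0.0051]
```

Call:
arm_command(increments=[{"dx": -0.03,"dy": 0.001,"dz": 0,"ax": 0,"ay": 0,"az": 0.005},{"dx": -0.07,"dy": 0.001,"dz": 0,"ax": 0,"ay": 0,"az": 0.005},{"dx": -0.12,"dy": 0.001,"dz": 0,"ax": 0,"ay": 0,"az": 0.005},{"dx": -0.17,"dy": 0.001,"dz": 0,"ax": 0,"ay": 0,"az": 0.005},{"dx": -0.17,"dy": 0.219,"dz": -0.428,"ax": 0,"ay": 0,"az": 0.005},{"dx": -0.17,"dy": 0.219,"dz": -0.428,"ax": 0,"ay": 0,"az": 0.005},{"dx": -0.17,"dy": 0.219,"dz": -0.428,"ax": 0,"ay": 0,"az": 0.005},{"dx": -0.17,"dy": 0.219,"dz": -0.428,"ax": 0,"ay": 0,"az": 0.005},{"dx": -0.17,"dy": 0.219,"dz": -0.428,"ax": 0,"ay": 0,"az": 0.005},{"dx": -0.17,"dy": 0.219,"dz": -0.428,"ax": 0,"ay": 0,"az": 0.005},{"dx": -0.17,"dy": 0.219,"dz": -0.428,"ax": 0,"ay": 0,"az": 0.005},{"dx": -0.17,"dy": 0.219,"dz": -0.428,"ax": 0,"ay": 0,"az": 0.005},{"dx": -0.17,"dy": 0.219,"dz": -0.428,"ax": 0,"ay": 0,"az": 0.005},{"dx": -0.17,"dy": 0.219,"dz": -0.428,"ax": 0,"ay": 0,"az": 0.005},{"dx": -0.17,"dy": 0.219,"dz": -0.428,"ax": 0,"ay": 0,"az": 0.005},{"dx": -0.17,"dy": 0.219,"dz": -0.428,"ax": 0,"ay": 0,"az": 0.005},{"dx": -0.17,"dy": 0.219,"dz": -0.428,"ax": 0,"ay": 0,"az": 0.005}])

```text
time_s: 15.2
tcp_pos: [644.8, 119.1, 179.1]
tcp_rot: [3.038, 1.57, 1.468]
force: [-0.3, 0.4, -1.0]
width: 54.8
```

```bash
python3 go.py 645.3 120.5 32 1
python3 - <<'E'
from h import *
C={"scene":cam("scene")}
fit(C,"s42",651,29,21,22,100)
E
```

```text
t 15.2 tcp [644.8 119.1 179.1] w 54.8 F [-0.3  0.4 -1. ] q [-0.67  0.56  0.62  1.6  -0.36  1.1   0.04]
jawY [1.    0.001 0.   ] d [ 0.1471  0.0005 -0.0012] a [ 0.0007 -0.0011 -0.0001]
s42 ['scene'] [651.9  29.3] [ 0.1 -0.1 -0.1  0.1]
```

Call:
arm_command(increments=[{"dx": 0.04,"dy": 0.0005,"dz": -0.001,"ax": 0,"ay": 0,"az": 0},{"dx": 0.08,"dy": 0.0005,"dz": -0.001,"ax": 0,"ay": 0,"az": 0},{"dx": 0.115,"dy": 0.0005,"dz": -0.001,"ax": 0,"ay": 0,"az": 0},{"dx": 0.135,"dy": 0.0005,"dz": -0.001,"ax": 0,"ay": 0,"az": 0},{"dx": 0.144,"dy": 0.0005,"dz": -0.001,"ax": 0,"ay": 0,"az": 0},{"dx": 0.147,"dy": 0.0005,"dz": -0.001,"ax": 0,"ay": 0,"az": 0},{"dx": 0.148,"dy": 0.0005,"dz": -0.001,"ax": 0,"ay": 0,"az": 0},{"dx": 0.148,"dy": 0.0005,"dz": -0.001,"ax": 0,"ay": 0,"az": 0}])

```text
time_s: 16.25
tcp_pos: [645.9, 120.6, 31.9]
tcp_rot: [2.381, 1.569, 0.811]
force: [-0.5, -0.9, -1.1]
width: 54.8
```

Call:
arm_command(increments=[{"dx": 0,"dy": 0,"dz": 0,"ax": 0,"ay": 0,"az": 0},{"dx": 0,"dy": 0,"dz": 0,"ax": 0,"ay": 0,"az": 0},{"dx": 0,"dy": 0,"dz": 0,"ax": 0,"ay": 0,"az": 0},{"dx": 0,"dy": 0,"dz": 0,"ax": 0,"ay": 0,"az": 0},{"dx": -0.03,"dy": 0,"dz": 0,"ax": 0,"ay": 0,"az": 0},{"dx": -0.08,"dy": 0,"dz": 0,"ax": 0,"ay": 0,"az": 0},{"dx": -0.13,"dy": 0,"dz": 0,"ax": 0,"ay": 0,"az": 0},{"dx": -0.15,"dy": 0,"dz": 0,"ax": 0,"ay": 0,"az": 0},{"dx": -0.15,"dy": 0,"dz": 0,"ax": 0,"ay": 0,"az": 0}], claw=0)

```text
time_s: 17.38
tcp_pos: [646.2, 120.6, 182.8]
tcp_rot: [2.193, 1.567, 0.623]
force: [-0.4, 0.7, 0.0]
width: 87.7
```

```bash
python3 go.py 433.8 92.5 20 1
python3 - <<'E'
from h import *
C={n:cam(n) for n in("scene","top")}
fit(C,"s42",651,29,21,22,100);fit(C,"s54",645,119,27,22,62)
E
```

```text
t 17.38 tcp [646.2 120.6 182.8] w 87.7 F [-0.4  0.7  0. ] q [-0.68  0.56  0.63  1.59 -0.36  1.11  0.04]
jawY [1.    0.001 0.003] d [ 0.162  -0.213   0.0282] a [ 0.0013 -0.0024 -0.0034]
s42 ['scene', 'top'] [649.4  31. ] [-0.2 -0.2  0.5  0.   1.3  0.  -0.5  0.1]
s54 ['scene', 'top'] [648.  118.6] [-0.1 -0.5  0.9  0.7  8.2  5.1 -1.  -0.4]
```

Call:
arm_command(increments=[{"dx": 0.01,"dy": -0.213,"dz": 0.028,"ax": 0,"ay": 0,"az": -0.003},{"dx": 0.01,"dy": -0.213,"dz": 0.028,"ax": 0,"ay": 0,"az": -0.003},{"dx": 0.01,"dy": -0.213,"dz": 0.028,"ax": 0,"ay": 0,"az": -0.003},{"dx": 0.01,"dy": -0.213,"dz": 0.028,"ax": 0,"ay": 0,"az": -0.003},{"dx": 0.01,"dy": -0.213,"dz": 0.028,"ax": 0,"ay": 0,"az": -0.003},{"dx": 0.01,"dy": -0.213,"dz": 0.028,"ax": 0,"ay": 0,"az": -0.003},{"dx": 0.01,"dy": -0.213,"dz": 0.028,"ax": 0,"ay": 0,"az": -0.003},{"dx": 0.05,"dy": -0.213,"dz": 0.028,"ax": 0,"ay": 0,"az": -0.003},{"dx": 0.09,"dy": -0.213,"dz": 0.028,"ax": 0,"ay": 0,"az": -0.003},{"dx": 0.125,"dy": -0.213,"dz": 0.028,"ax": 0,"ay": 0,"az": -0.003},{"dx": 0.15,"dy": -0.213,"dz": 0.028,"ax": 0,"ay": 0,"az": -0.003},{"dx": 0.161,"dy": -0.213,"dz": 0.028,"ax": 0,"ay": 0,"az": -0.003},{"dx": 0.161,"dy": -0.213,"dz": 0.028,"ax": 0,"ay": 0,"az": -0.003},{"dx": 0.161,"dy": -0.213,"dz": 0.028,"ax": 0,"ay": 0,"az": -0.003}])

```text
time_s: 19.23
tcp_pos: [432.4, 92.5, 20.0]
tcp_rot: [-2.095, 1.568, 2.618]
force: [0.0, 0.3, 0.2]
width: 87.4
```

Call:
arm_command(increments=[{"dx": 0,"dy": 0,"dz": 0,"ax": 0,"ay": 0,"az": 0},{"dx": 0,"dy": 0,"dz": 0,"ax": 0,"ay": 0,"az": 0},{"dx": 0,"dy": 0,"dz": 0,"ax": 0,"ay": 0,"az": 0},{"dx": 0,"dy": 0,"dz": 0,"ax": 0,"ay": 0,"az": 0},{"dx": 0,"dy": 0,"dz": 0,"ax": 0,"ay": 0,"az": 0},{"dx": 0,"dy": 0,"dz": 0,"ax": 0,"ay": 0,"az": 0}], claw=1)

```text
time_s: 19.98
tcp_pos: [432.5, 92.5, 20.0]
tcp_rot: [-2.108, 1.568, 2.605]
force: [1.1, -0.0, 0.7]
width: 31.3
```

```bash
python3 go.py 657.4 -60.1 180 1
```

```text
t 19.98 tcp [432.5  92.5  20. ] w 31.3 F [ 1.1 -0.   0.7] q [-0.75  0.46  0.53  2.23 -0.45  0.55  0.13]
jawY [ 1.     0.001 -0.003] d [-0.1608  0.2243  0.1526] a [ 0.0011 -0.0016  0.0026]
```

Call:
arm_command(increments=[{"dx": -0.03,"dy": 0,"dz": 0,"ax": 0,"ay": 0,"az": 0.003},{"dx": -0.07,"dy": 0,"dz": 0,"ax": 0,"ay": 0,"az": 0.003},{"dx": -0.12,"dy": 0,"dz": 0,"ax": 0,"ay": 0,"az": 0.003},{"dx": -0.16,"dy": 0,"dz": 0,"ax": 0,"ay": 0,"az": 0.003},{"dx": -0.16,"dy": 0.224,"dz": 0.152,"ax": 0,"ay": 0,"az": 0.003},{"dx": -0.16,"dy": 0.224,"dz": 0.152,"ax": 0,"ay": 0,"az": 0.003},{"dx": -0.16,"dy": 0.224,"dz": 0.152,"ax": 0,"ay": 0,"az": 0.003},{"dx": -0.16,"dy": 0.224,"dz": 0.152,"ax": 0,"ay": 0,"az": 0.003},{"dx": -0.16,"dy": 0.224,"dz": 0.152,"ax": 0,"ay": 0,"az": 0.003},{"dx": -0.16,"dy": 0.224,"dz": 0.152,"ax": 0,"ay": 0,"az": 0.003},{"dx": -0.16,"dy": 0.224,"dz": 0.152,"ax": 0,"ay": 0,"az": 0.003},{"dx": -0.16,"dy": 0.224,"dz": 0.152,"ax": 0,"ay": 0,"az": 0.003},{"dx": -0.16,"dy": 0.224,"dz": 0.152,"ax": 0,"ay": 0,"az": 0.003}])

```text
time_s: 21.6
tcp_pos: [656.7, -58.4, 179.6]
tcp_rot: [2.844, 1.568, 1.276]
force: [-0.0, -0.4, -1.5]
width: 29.9
```

```bash
python3 go.py 657.4 -60.1 42 1;  python3 - <<'E'
from h import *
c=cam("wrist");cv2.imwrite("pics/w4.png",c["img"])
E
```

```text
t 21.6 tcp [656.7 -58.4 179.6] w 29.9 F [-0.  -0.4 -1.5] q [-0.46  0.59  0.73  1.59 -0.42  1.12  0.37]
jawY [1.    0.002 0.001] d [0.1376 0.0006 0.002 ] a [ 0.0023 -0.0023 -0.0007]
```

View pics/w4.png

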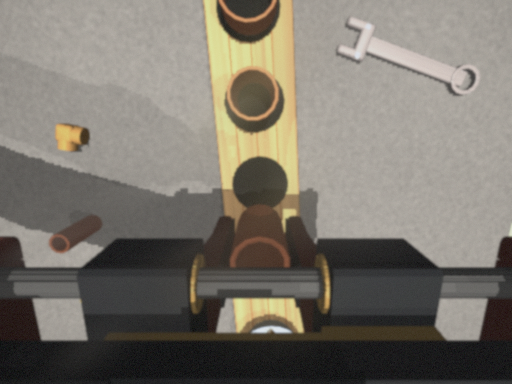

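s30 is held over pad_c, with s42 (253,100) and s54 (250,10) standing on pads b and a. Next I lower s30.

Call:
arm_command(increments=[{"dx": 0.04,"dy": 0.0005,"dz": 0.002,"ax": 0,"ay": 0,"az": 0},{"dx": 0.08,"dy": 0.0005,"dz": 0.002,"ax": 0,"ay": 0,"az": 0},{"dx": 0.11,"dy": 0.0005,"dz": 0.002,"ax": 0,"ay": 0,"az": 0},{"dx": 0.128,"dy": 0.0005,"dz": 0.002,"ax": 0,"ay": 0,"az": 0},{"dx": 0.135,"dy": 0.0005,"dz": 0.002,"ax": 0,"ay": 0,"az": 0},{"dx": 0.137,"dy": 0.0005,"dz": 0.002,"ax": 0,"ay": 0,"az": 0},{"dx": 0.1385,"dy": 0.0005,"dz": 0.002,"ax": 0,"ay": 0,"az": 0},{"dx": 0.1385,"dy": 0.0005,"dz": 0.002,"ax": 0,"ay": 0,"az": 0}])

```text
time_s: 22.65
tcp_pos: [658.2, -60.4, 42.3]
tcp_rot: [2.3, 1.567, 0.731]
force: [-1.0, 0.0, 4.4]
width: 30.1
```

Call:
arm_command(increments=[{"dx": 0,"dy": 0,"dz": 0,"ax": 0,"ay": 0,"az": 0},{"dx": 0,"dy": 0,"dz": 0,"ax": 0,"ay": 0,"az": 0},{"dx": 0,"dy": 0,"dz": 0,"ax": 0,"ay": 0,"az": 0},{"dx": 0,"dy": 0,"dz": 0,"ax": 0,"ay": 0,"az": 0},{"dx": -0.03,"dy": 0,"dz": 0,"ax": 0,"ay": 0,"az": 0},{"dx": -0.08,"dy": 0,"dz": 0,"ax": 0,"ay": 0,"az": 0},{"dx": -0.13,"dy": 0,"dz": 0,"ax": 0,"ay": 0,"az": 0},{"dx": -0.14,"dy": 0,"dz": 0,"ax": 0,"ay": 0,"az": 0}], claw=0)

```text
time_s: 23.65
tcp_pos: [659.5, -61.4, 186.1]
tcp_rot: [1.838, 1.562, 0.269]
force: [0.9, 0.0, -0.3]
width: 87.9
```

```bash
python3 go.py 449 -115.7 30 1
python3 - <<'E'
from h import *
C={n:cam(n) for n in("scene","top")}
fit(C,"s30",657,-60,15,22,77);fit(C,"s22",449,-115,11,0,65)
E
```

```text
t 23.65 tcp [659.5 -61.4 186.1] w 87.9 F [ 0.9  0.  -0.3] q [-0.46  0.58  0.73  1.58 -0.42  1.13  0.37]
jawY [1.    0.002 0.008] d [ 0.1542 -0.2118  0.0542] a [ 0.0018 -0.0022 -0.0081]
s30 top none
s30 ['scene'] [659.3 -62.8] [ 0.  -0.8 -0.   0.8]
s22 ['scene', 'top'] [ 448.4 -114.4] [-0.1 -0.1  1.3  0.3  0.   0.2  0.5  0.4]
```

Good. Next is s22 (TCP z 30).

Call:
arm_command(increments=[{"dx": 0.01,"dy": -0.211,"dz": 0.054,"ax": 0,"ay": 0,"az": -0.008},{"dx": 0.01,"dy": -0.211,"dz": 0.054,"ax": 0,"ay": 0,"az": -0.008},{"dx": 0.01,"dy": -0.211,"dz": 0.054,"ax": 0,"ay": 0,"az": -0.008},{"dx": 0.01,"dy": -0.211,"dz": 0.054,"ax": 0,"ay": 0,"az": -0.008},{"dx": 0.01,"dy": -0.211,"dz": 0.054,"ax": 0,"ay": 0,"az": -0.008},{"dx": 0.01,"dy": -0.211,"dz": 0.054,"ax": 0,"ay": 0,"az": -0.008},{"dx": 0.01,"dy": -0.211,"dz": 0.054,"ax": 0,"ay": 0,"az": -0.008},{"dx": 0.05,"dy": -0.211,"dz": 0.054,"ax": 0,"ay": 0,"az": -0.008},{"dx": 0.09,"dy": -0.211,"dz": 0.054,"ax": 0,"ay": 0,"az": -0.008},{"dx": 0.125,"dy": -0.211,"dz": 0.054,"ax": 0,"ay": 0,"az": -0.008},{"dx": 0.145,"dy": -0.211,"dz": 0.054,"ax": 0,"ay": 0,"az": -0.008},{"dx": 0.154,"dy": -0.211,"dz": 0.054,"ax": 0,"ay": 0,"az": -0.008},{"dx": 0.154,"dy": -0.211,"dz": 0.054,"ax": 0,"ay": 0,"az": -0.008},{"dx": 0.154,"dy": -0.211,"dz": 0.054,"ax": 0,"ay": 0,"az": -0.008}])

```text
time_s: 25.5
tcp_pos: [448.9, -114.9, 28.8]
tcp_rot: [-2.415, 1.567, 2.3]
force: [0.2, 0.2, -0.5]
width: 87.8
```

Call:
arm_command(increments=[{"dx": 0,"dy": 0,"dz": 0,"ax": 0,"ay": 0,"az": 0},{"dx": 0,"dy": 0,"dz": 0,"ax": 0,"ay": 0,"az": 0},{"dx": 0,"dy": 0,"dz": 0,"ax": 0,"ay": 0,"az": 0},{"dx": 0,"dy": 0,"dz": 0,"ax": 0,"ay": 0,"az": 0},{"dx": 0,"dy": 0,"dz": 0,"ax": 0,"ay": 0,"az": 0},{"dx": 0,"dy": 0,"dz": 0,"ax": 0,"ay": 0,"az": 0},{"dx": 0,"dy": 0,"dz": 0,"ax": 0,"ay": 0,"az": 0}], claw=1)

```text
time_s: 26.38
tcp_pos: [448.9, -114.9, 28.8]
tcp_rot: [-2.424, 1.567, 2.29]
force: [0.2, -0.6, 1.4]
width: 21.5
```

```bash
python3 go.py 663.4 -149.6 180 1
```

```text
t 26.38 tcp [ 448.9 -114.9   28.8] w 21.5 F [ 0.2 -0.6  1.4] q [-0.36  0.5   0.65  2.18 -0.53  0.62  0.67]
jawY [ 1.     0.002 -0.002] d [-0.1517  0.2141  0.0348] a [ 0.0023 -0.0026  0.0022]
```

Call:
arm_command(increments=[{"dx": -0.03,"dy": 0,"dz": 0,"ax": 0,"ay": 0,"az": 0.002},{"dx": -0.07,"dy": 0,"dz": 0,"ax": 0,"ay": 0,"az": 0.002},{"dx": -0.12,"dy": 0,"dz": 0,"ax": 0,"ay": 0,"az": 0.002},{"dx": -0.15,"dy": 0,"dz": 0,"ax": 0,"ay": 0,"az": 0.002},{"dx": -0.15,"dy": 0.214,"dz": 0.035,"ax": 0,"ay": 0,"az": 0.002},{"dx": -0.15,"dy": 0.214,"dz": 0.035,"ax": 0,"ay": 0,"az": 0.002},{"dx": -0.15,"dy": 0.214,"dz": 0.035,"ax": 0,"ay": 0,"az": 0.002},{"dx": -0.15,"dy": 0.214,"dz": 0.035,"ax": 0,"ay": 0,"az": 0.002},{"dx": -0.15,"dy": 0.214,"dz": 0.035,"ax": 0,"ay": 0,"az": 0.002},{"dx": -0.15,"dy": 0.214,"dz": 0.035,"ax": 0,"ay": 0,"az": 0.002},{"dx": -0.15,"dy": 0.214,"dz": 0.035,"ax": 0,"ay": 0,"az": 0.002},{"dx": -0.15,"dy": 0.214,"dz": 0.035,"ax": 0,"ay": 0,"az": 0.002}])

```text
time_s: 27.88
tcp_pos: [662.8, -149.5, 178.8]
tcp_rot: [3.055, 1.568, 1.486]
force: [0.5, 0.6, 0.5]
width: 21.3
```

```bash
python3 go.py 663.4 -149.6 51 1
```

```text
t 27.88 tcp [ 662.8 -149.5  178.8] w 21.3 F [0.5 0.6 0.5] q [-0.33  0.64  0.77  1.54 -0.48  1.16  0.54]
jawY [1.    0.002 0.   ] d [0.1278 0.0005 0.0005] a [ 0.0023 -0.0031 -0.0003]
```

Call:
arm_command(increments=[{"dx": 0.04,"dy": 0,"dz": 0,"ax": 0,"ay": -0.003,"az": 0},{"dx": 0.08,"dy": 0,"dz": 0,"ax": 0,"ay": -0.003,"az": 0},{"dx": 0.105,"dy": 0,"dz": 0,"ax": 0,"ay": -0.003,"az": 0},{"dx": 0.12,"dy": 0,"dz": 0,"ax": 0,"ay": -0.003,"az": 0},{"dx": 0.126,"dy": 0,"dz": 0,"ax": 0,"ay": -0.003,"az": 0},{"dx": 0.1275,"dy": 0,"dz": 0,"ax": 0,"ay": -0.003,"az": 0},{"dx": 0.1285,"dy": 0,"dz": 0,"ax": 0,"ay": -0.003,"az": 0},{"dx": 0.1285,"dy": 0,"dz": 0,"ax": 0,"ay": -0.003,"az": 0}])

```text
time_s: 28.88
tcp_pos: [663.3, -149.2, 51.0]
tcp_rot: [1.6, 1.57, 0.032]
force: [0.5, 0.5, -0.1]
width: 21.2
```

Call:
arm_command(increments=[{"dx": 0,"dy": 0,"dz": 0,"ax": 0,"ay": 0,"az": 0},{"dx": 0,"dy": 0,"dz": 0,"ax": 0,"ay": 0,"az": 0},{"dx": 0,"dy": 0,"dz": 0,"ax": 0,"ay": 0,"az": 0},{"dx": 0,"dy": 0,"dz": 0,"ax": 0,"ay": 0,"az": 0},{"dx": -0.03,"dy": 0,"dz": 0,"ax": 0,"ay": 0,"az": 0},{"dx": -0.08,"dy": 0,"dz": 0,"ax": 0,"ay": 0,"az": 0},{"dx": -0.13,"dy": 0,"dz": 0,"ax": 0,"ay": 0,"az": 0},{"dx": -0.13,"dy": -0.24,"dz": 0,"ax": 0,"ay": 0,"az": 0},{"dx": -0.13,"dy": -0.24,"dz": 0,"ax": 0,"ay": 0,"az": 0},{"dx": -0.13,"dy": -0.24,"dz": 0,"ax": 0,"ay": 0,"az": 0},{"dx": -0.13,"dy": -0.24,"dz": 0,"ax": 0,"ay": 0,"az": 0},{"dx": -0.13,"dy": -0.24,"dz": 0,"ax": 0,"ay": 0,"az": 0},{"dx": -0.13,"dy": -0.24,"dz": 0,"ax": 0,"ay": 0,"az": 0},{"dx": -0.13,"dy": -0.24,"dz": 0,"ax": 0,"ay": 0,"az": 0}], claw=0)

```text
time_s: 30.62
tcp_pos: [424.3, -149.9, 180.8]
tcp_rot: [1.016, 1.569, -0.552]
force: [-0.3, -0.1, 0.5]
width: 87.8
```

Run:
```python
from h import *
C={n:cam(n) for n in("scene","top")}
fit(C,"s54",645,119,27,22,62);fit(C,"s42",651,29,21,22,100);fit(C,"s30",657,-60,15,22,77);fit(C,"s22",663,-150,11,22,87)
a=C["scene"]["img"][120:360,150:406];b=C["top"]["img"][90:240,130:386]
cv2.imwrite("pics/end.png",np.hstack([cv2.resize(a,(400,375)),cv2.resize(b,(400,375))]))
for n,k,z in(("top","dish_mid",32),("top","tub_mid",48)): print(k,[(round(d["p"],2),ray(C[n],d["location"],z)[:2].round()) for d in bot.mark_of(n,k)[:2]])
s=bot.observe();print(s["tcp_pos"],s["time_s"])
```

```text
s54 ['scene', 'top'] [646.2 116.8] [-1.2 -0.5  0.8 -0.3 -0.1 -1.2  0.7  0.2]
s42 ['scene', 'top'] [650.5  30.5] [-0.  -1.8 -0.3  0.5  0.5 -0.4 -0.4 -0.2]
s30 ['scene', 'top'] [658.5 -62. ] [ 0.  -1.2 -0.   0.4  0.3 -0.3  0.1  0. ]
s22 ['scene', 'top'] [ 663.5 -151.1] [ 0.4 -0.9  0.2  1.2  0.7  0.6 -0.1  0. ]
dish_mid [(0.74, array([ 675., -267.]))]
tub_mid [(0.55, array([643., 237.]))]
[ 423.46810562 -149.974377    180.46140185] 30.825
```

View pics/end.png

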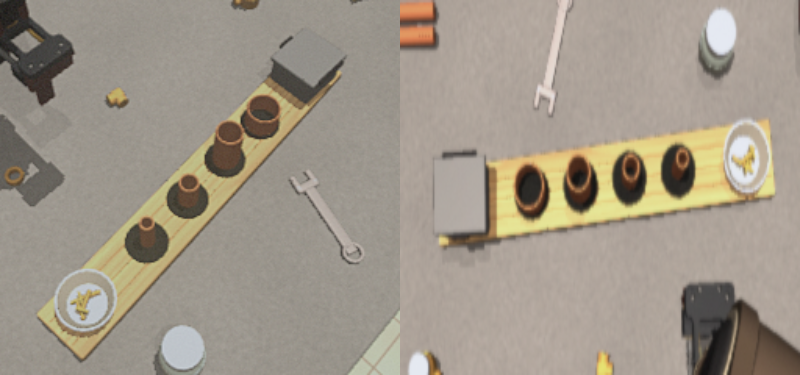

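The picture shows all four sleeves upright and centred on their pads, in the right order, with the dish and tub in place and the arm clear.

```bash
python3 -c "
from cell import bot
print(bot.sign_off())"
```

```text
the job is handed in; nothing more can be done
None
```

All four sleeves are standing on the pads in order of width, and I handed the job in at about 31 s on the robot's clock. I lifted the 42 mm sleeve straight out of the 54 mm one first. From the dish to the tub the row is now 22 mm on pad_d, 30 mm on pad_c, 42 mm on pad_b and 54 mm on pad_a.

**Sleeve positions:** in the last check, with fits from the scene and top cameras together, every sleeve axis was within about 3 mm of its pad centre; the limit is 14 mm. In the final picture all four looked upright, with the gripper open and clear of them.

**Dish and tub:** they look unmoved in the picture. The network's positions differed from its first readings by about 8 mm for the dish and 12 mm for the tub. I took that as network scatter, since the arm never went near either one. I did not check it another way.

**Other:**
- The first move call was refused because its rows lacked some keys, and nothing moved.
- During the run the top camera sometimes gave no fit or a poor one, probably because the arm was in the way. The final fits from both cameras were good.

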